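Lock a spacer ring on the clamping arbor and hold the sprung keeper home

TASK

Slip the brass spacer ring over the upright arbor of the grey clamping fixture until it sits flat on its seat. Then take the slotted keeper plate by its red tab and push it in on top of the ring, under the arbor's knurled head, from the side where the sprung brass pin sticks out, until the slot is fully home against the neck. The pin would kick it out again, so finish still holding the keeper pressed fully home while I tighten the clamp screw, and leave the hex key, oil bottle, micrometer and test block where they are.

Things in the scene. Friction and masses are not known exactly. Their poses are not given: they have to be found in the camera images.
- fixture: Clamping fixture, fixed. Grey base plate 150 x 110 x 16 mm, its middle 10 mm to -x of the origin. Origin on the arbor's axis at bench height. Arbor: seat 68 mm across, top at height 24 mm; pilot 31 mm across to 51; neck 14 mm across to 62 (the groove); dark knurled head 30 mm across from 62 to 78 mm. The keeper goes in along the fixture's +x, which points away from the robot, within 0.35 rad.
- arbor_top (a point): Centre of the top of the arbor's head, 78 mm above the bench; the head is bevelled from 30 to 20 mm across over its top 6 mm.
- groove (a point): Point on the arbor's axis at mid height of the groove, 56.5 mm above the bench. The sprung brass pin, 6 mm across, sticks out of the neck here along the fixture's -x, its free tip 14.5 mm from the axis, inside the head's outline, so the ring passes it.
- kick_pin (a joint): Travel of the sprung brass pin (m): 0 free, 0.0075 pushed in flush with the neck, which is where the keeper's slot end meets the neck. The spring takes about 3.6 N to start and 8.1 N fully in; it returns the pin when let go.
- spacer_ring: Brass ring 58 mm across outside, bore 33.6 mm, 28 mm high, about 0.3 kg, lying flat at the start. Origin at the centre of its underside, z along its axis. Seated, its underside is at 24 mm and its top at 52 mm above the bench.
- keeper: Steel plate 84 (x) x 50 (y) x 6 (z) mm, about 0.2 kg, lying flat, tab up. Origin: middle of its underside. A slot 17 mm wide, open at the +x end, has its flat end at x = +13 mm; its mouth flares to 25 mm. Home: its x along the fixture's x, origin 20 mm from the arbor axis on the fixture's -x side, underside 52 to 56 mm above the bench (between ring and head).
- keeper_tab (a point): Middle of the keeper's red upright grip tab, 22 mm above the plate's underside, at the keeper's x = -27 mm. Tab 26 (x) x 10 (y) mm, from the plate's top to 37 mm above its underside; grip it across y.
- keeper_slot_end (a point): Middle of the flat end of the keeper's slot, 3 mm above the plate's underside.
- hex_key: Black hex key 33 x 89 x 8 mm lying beyond the fixture; bystander.
- oil_bottle: Yellow oil bottle with red spout, 48 mm across, 138 mm tall; bystander.
- micrometer: Micrometer 45 x 140 x 18 mm lying flat; bystander.
- test_block: Round steel test block 60 mm across, 15 mm high; bystander.
There are look-alikes about, which are no part of the job. Leave any blue look-alike of the keeper alone. Several things look just like the spacer_ring: the one meant starts farthest to the robot's left.

How it is judged:
On the way, in this order (a step that is already met when the one before it is completed fails the run):
1. the ring sits flat on the seat, over the arbor (horizontal distance between spacer_ring and fixture below 0.003 m and z of spacer_ring in the frame of fixture below 0.0255 m and angle between spacer_ring's own z axis and vertical below 0.06 rad), for 0.2 s.
2. the keeper's slot is round the neck, under the head (x of keeper_slot_end in the frame of fixture between -0.02 and 0 m and y of keeper_slot_end in the frame of fixture between -0.005 and 0.005 m and z of keeper_slot_end in the frame of fixture between 0.05 and 0.062 m), for 0.1 s.
At the end, for the whole second after the job is handed in: Ring on its seat (within 1.5 mm, centred within 3 mm, level); keeper under the head and over the ring, straight, slot end within 2 mm of the neck, sprung pin in by over 6 of 7.5 mm; fingers still on the keeper, which presses on the fixture with over 3 N, at rest (all of step 1 and value of joint kick_pin above 0.006 m and x of keeper_slot_end in the frame of fixture between -0.009 and 0 m and y of keeper_slot_end in the frame of fixture between -0.004 and 0.004 m and z of keeper_slot_end in the frame of fixture between 0.052 and 0.061 m and angle between the x axis of keeper and the x axis of fixture, either way round below 0.15 rad and contact force between keeper and fixture above 3 N and contact force between the fingers and keeper above 2 N and linear speed of keeper below 0.02 m/s); the arm keeps its last pose, push and grip.
It fails at once if a bystander (hex key, oil bottle, micrometer, test block) is displaced by more than 3 cm or the oil bottle is knocked over (distance of any of hex_key, oil_bottle, micrometer, test_block from where it was at the start of the episode above 0.03 m or angle between oil_bottle's own z axis and vertical above 0.5 rad).
It also fails if it takes over 54 s, if anything falls off the work surface, if the arm or the gripper's body presses on something with over 40 N, if the wrist force passes 120 N, or if a joint passes its speed limit or range.

ROBOT

A 7-joint arm with a two-finger parallel gripper is mounted at the origin on a cart in front of the work surface, level with it; the furniture and walls round the work are solid. World frame = base frame: x ahead of the robot, y to its left, z up, the work surface at z = 0. Lengths are in m, angles in rad, forces in N, time in s.
With the tool pointing down it reaches from about 0.425 to 0.875 m from the base axis. Payload 8.4 kg.
Tool frame: the origin (TCP) lies at the very end of the fingers, on their centre line; the grasp point (between the pads) lies 19 mm behind it; y points along the fingers, x is the direction in which the jaws open and shut, and the axes are right-handed (so a half turn about y gives the same grasp; the last joint's range is limited). The gripper opens to 85 mm and grips with 20 to 120 N. Pads are 22 mm wide; open, the fingers measure 114 mm over their backs; the gripper's body (76 mm by 85 mm) begins 54 mm behind the grasp point. The pads swing forward as they close: fully open they stand 13 mm farther back than shut.
Start: joints at [-1.406, 0.333, 0.04, 1.465, -0.013, 1.343, -0.059], TCP at [0.169, 0.627, 0.231] pointing down, gripper open.
Joint ranges: [-2.58, 2.58], [-0.38, 2.09], [-1.3, 1.39], [0.25, 2.4], [-1.5, 4.64], [0.08, 2.09], [-2.65, 2.65]. Speed limits (rad/s): [2.22, 2.22, 2.79, 2.79, 3.14, 3.14, 3.14].

INTERFACE

Orientations are given as [roll, pitch, yaw] about the fixed x, y, z axes, in that order (R = Rz(yaw) Ry(pitch) Rx(roll)).
In Python, from station import * gives the robot as it stands. The module is installed in compiled form; this text tells all that it offers.
- The arm moves only by the shell command python3 -m creep 'ROWS' [FORCE]. ROWS is JSON, one flat list of numbers, 5 for each row, row after row: the finger opening in m, from 0 to 0.0854, then the shift along the world's x, y, z in m, then the turn about the world's z in degrees. A call has 1 to 5 rows; each row shifts and turns the pose as measured when the row begins; what a row does not reach is not made up. A row lasts 1/12 s, in which the tool goes at most 41.7 mm and 7.16 degrees, less where a joint would pass 70% of its speed; a pose out of reach is approached as far as the arm can. A call is refused whole if a number of a shift passes 0.0417 or a number of a turn 7.16, either way. A call with a gripper value outside its range is refused whole. The fingers move at their own pace and stop on an object; FORCE is the grip in N (left out, the last holds). Time passes only in rows, so rows that do not move let the fingers close. It gives the time, the measured TCP pose, the force and the opening at its end, in the units of the state.
- get_obs(): the state, without advancing time (a new reading comes with each control period).
- get_image(name): name is "scene" or "top"; returns a dict with "frame" (420x560x3 uint8, red, green, blue), "range_z" (420x560 float32, m along the optical axis (not along the pixel's ray), 0 where there is no reading), "fx", "fy", "cx", "cy" (pixels), "R" (3x3) and "t" (3): a world point X has camera coordinates R X + t. Camera axes: x right, y down, z forward; pixel columns grow to the right and rows downward; lengths in m; the calibration is good to about 2 mm. A picture is of the moment at which its call begins.
- sign_off(): hands the job in, once; it reports no verdict.
The state is a dict: "time_s": time; "joint_pos": joint angles; "qvel": joint speeds; "joint_torque": joint torques, N m; "position": TCP position; "tool_rot": TCP orientation; "ft_force": force on the tool from outside, world axes, zero at the start; "torque": the same for the moment, N m; "finger_gap": opening from 0.0 (shut) to 1.0 (fully open).
Only numpy, scipy, OpenCV 4.12 (cv2) and the standard library are available. Lean on these libraries where they do the work, as an engineer would, in place of code of your own. Each camera call takes 0.05 s, during which the arm holds its last target. There are 200 camera calls.

## Working session

There is one attempt and no reset: what is moved stays moved. The work goes in short steps, Python scripts to look and compute and a shell command to move; the robot and the scene stay as the last step left them, time stands still between calls to the robot, and variables do not carry over. Pictures are saved under pics/ and viewed, about 8 in all and at most 12, crops included, and the job is handed in when it is done.

```bash
mkdir -p pics; python3 - <<'E'
from station import *
import cv2,numpy as np
o=get_obs();print(o)
for n in("scene","top"):
    d=get_image(n);np.savez(n+'0.npz',**d)
    cv2.imwrite(f'pics/{n}0.png',cv2.cvtColor(d["frame"],cv2.COLOR_RGB2BGR))
    print(n,d['R'],d['t'],d['fx'],d['cx'],d['cy'])
E
```

```text
{'time_s': 0.0, 'joint_pos': array([-1.40619701,  0.33387692,  0.03988147,  1.46630183, -0.01336514,
        1.34325538, -0.05848132]), 'qvel': array([ 9.57796258e-04,  1.70268430e-04,  7.69807762e-05,  1.13538663e-03,
       -5.96251354e-04,  1.11756216e-03, -1.86745194e-03]), 'joint_torque': array([ 4.94859760e-04, -6.58541608e+01,  1.36617333e+00, -4.05566168e+01,
        1.69813115e-02,  1.24817601e-02, -3.66667712e-05]), 'position': array([0.1694138 , 0.62706453, 0.23042837]), 'tool_rot': array([-1.57093886e+00,  1.56970383e-03,  1.30699859e+00]), 'ft_force': array([ 0.01307552, -0.14796539,  0.08781228]), 'torque': array([-0.04212081,  0.03476958, -0.00458677]), 'finger_gap': 0.9970877250928296}
scene [[ 6.96950014e-01 -7.17119251e-01 -8.10918468e-04]
 [-4.07023101e-01 -3.94643916e-01 -8.23764757e-01]
 [ 5.90417542e-01  5.74452921e-01 -5.66931184e-01]] [-0.40694041  0.27943396  1.12478146] 496.9803108318948 275.58477003049063 207.5347181475518
top [[ 0.00574708 -0.99996275 -0.00643947]
 [-0.98325795 -0.00447799 -0.18216408]
 [ 0.18212846  0.00737857 -0.98324706]] [-0.03377747  0.56708066  1.08531508] 437.9344978061713 281.9569682717423 209.45087915821927
```

View pics/top0.png

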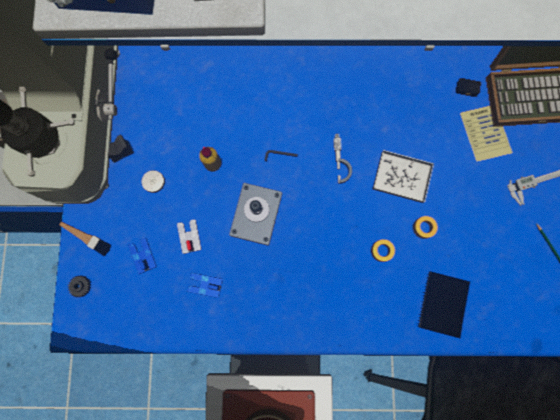

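View pics/scene0.png

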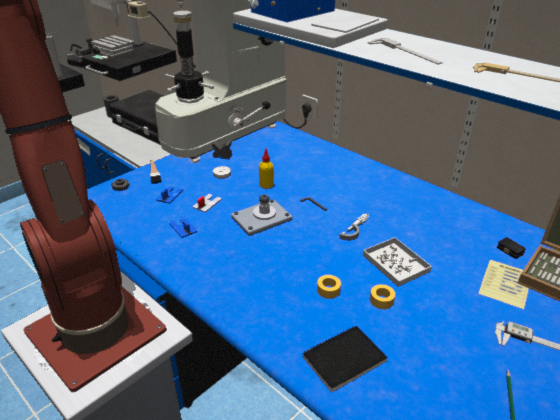

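The top view shows the arbor at (256,207) on the grey fixture and the steel keeper with its red tab at (189,240), its slot pointing up the image. Blue look-alikes are at (142,257) and (206,285). The brass rings are at (384,250) and (426,227), and the left one (384,250) is the one meant. The bottle is at (209,158).

```bash
cat > h.py <<'E'
import numpy as np,cv2
def cloud(d):
    z=d['range_z'];v,u=np.mgrid[:z.shape[0],:z.shape[1]]
    c=np.stack([(u-d['cx'])/d['fx']*z,(v-d['cy'])/d['fy']*z,z],-1)
    P=(c-d['t'])@d['R'];P[z<=0]=np.nan;return P
def pts(P,d,box,zl,zh,mask=None):
    u0,u1,v0,v1=box;Q=P[v0:v1,u0:u1].reshape(-1,3);C=d['frame'][v0:v1,u0:u1].reshape(-1,3).astype(int)
    m=(Q[:,2]>zl)&(Q[:,2]<zh)
    if mask is not None:m&=mask(C)
    return Q[m]
def rect(Q):
    r=cv2.minAreaRect((Q[:,:2]*1000).astype(np.float32));return r
E
python3 - <<'E'
from h import *
d=dict(np.load('top0.npz'));P=cloud(d)
def show(n,Q):
    print(n,len(Q),'mean',Q.mean(0).round(4),'rect',np.round(rect(Q)[0],1),np.round(rect(Q)[1],1),round(rect(Q)[2],1),'z',np.percentile(Q[:,2],[5,50,95]).round(4), 'circ',np.round(cv2.minEnclosingCircle((Q[:,:2]*1000).astype(np.float32)),1) if 0 else '')
print('table z',np.nanmedian(P[280:300,300:350,2]))
fx=(222,290,175,250)
show('base',pts(P,d,fx,.010,.021));show('seat',pts(P,d,fx,.0215,.028));show('head',pts(P,d,fx,.07,.085))
for b in((365,402,232,268),(410,442,210,244)): show('ring',pts(P,d,b,.022,.035))
k=(172,206,215,258)
show('plate',pts(P,d,k,.0035,.011,lambda C:C.min(1)>110));show('plateall',pts(P,d,k,.0035,.011))
red=lambda C:(C[:,0]>C[:,1]+60)&(C[:,0]>C[:,2]+60)
show('tab',pts(P,d,k,.025,.05));show('tabred',pts(P,d,k,.03,.05,red))
show('bottle',pts(P,d,(190,228,140,176),.05,.16))
D=dict(np.load('scene0.npz'));S=cloud(D)
show('s.head',pts(S,D,(250,280,185,225),.074,.085))
show('s.tab',pts(S,D,(190,225,185,220),.025,.05,red))
show('s.ring',pts(S,D,(312,345,270,302),.022,.035))
E
```

```text
table z -0.00014254598038366902
base 1726 mean [0.5591 0.0421 0.016 ] rect [564.3  41.5] [110.3 150.5] 76.3 z [0.0123 0.016  0.0197] circ 
seat 316 mean [0.571  0.0381 0.0242] rect [563.   41.4] [ 91.7 133. ] 76.8 z [0.0218 0.0241 0.0272] circ 
head 110 mean [0.5731 0.0387 0.0759] rect [573.4  39.1] [28.6 28.6] 2.1 z [0.0708 0.0761 0.0801] circ 
ring 260 mean [ 0.4654 -0.2936  0.0277] rect [ 465.7 -293.6] [56.1 56.4] 29.6 z [0.0238 0.0277 0.0314] circ 
ring 262 mean [ 0.5281 -0.4083  0.0277] rect [ 528.3 -407.6] [56.2 56. ] 81.8 z [0.0236 0.0278 0.0312] circ 
plate 359 mean [0.5016 0.2194 0.0066] rect [502.  219.5] [82.8 51.1] 13.9 z [0.004  0.0064 0.0098] circ 
plateall 452 mean [0.502  0.2194 0.0063] rect [502.8 219.7] [115.3  89.1] 2.1 z [0.0038 0.0061 0.0098] circ 
tab 44 mean [0.4757 0.2132 0.0348] rect [476.3 214. ] [25.7 10.4] 14.7 z [0.0276 0.0359 0.038 ] circ 
tabred 33 mean [0.476  0.2126 0.0356] rect [476.1 212.6] [23.5  7.8] 13.1 z [0.0314 0.0362 0.0384] circ 
bottle 305 mean [0.6985 0.1598 0.0877] rect [704.3 162.2] [42.9 47.5] 43.6 z [0.0556 0.0841 0.1245] circ 
s.head 44 mean [0.5717 0.0354 0.0779] rect [572.7  34.2] [22.7 27.7] 5.0 z [0.0746 0.0781 0.0811] circ 
s.tab 27 mean [0.4735 0.2098 0.0337] rect [472.6 208.3] [25.4 13.2] 43.9 z [0.0257 0.034  0.0392] circ 
s.ring 260 mean [ 0.4637 -0.2967  0.0279] rect [ 465.7 -294.7] [58.3 56.3] 62.8 z [0.0229 0.0283 0.0314] circ
```

```bash
python3 -m creep '[0.0854,0.027,-0.0315,0,0,0.0854,0.027,-0.0315,0,0,0.0854,0.027,-0.0315,0,0,0.0854,0.027,-0.0315,0,0,0.0854,0.027,-0.0315,0,0]'; python3 -m creep '[0.0854,0.027,-0.0315,0,0,0.0854,0.027,-0.0315,0,0,0.0854,0.027,-0.0315,0,0,0.0854,0.027,-0.0315,0,0,0.0854,0.027,-0.0315,0,0]'
```

```text
time_s: 0.52
position: [0.2961, 0.4701, 0.2259]
tool_rot: [-1.566, 0.006, 1.325]
ft_force: [0.1, 0.4, 0.6]
finger_gap: 1.001
time_s: 0.93
position: [0.4292, 0.3098, 0.2249]
tool_rot: [-1.564, 0.007, 1.326]
ft_force: [1.6, -0.6, -0.5]
finger_gap: 1.001
```

```bash
R='';python3 -m creep '[0.0854,0.008,-0.0405,0,0,0.0854,0.008,-0.0405,0,0,0.0854,0.008,-0.0405,0,0,0.0854,0.008,-0.0405,0,0,0.0854,0.008,-0.0405,0,0]'; python3 -m creep '[0.0854,0,-0.0410,0,0,0.0854,0,-0.0410,0,0,0.0854,0,-0.0410,0,0,0.0854,0,-0.0410,0,0,0.0854,0,-0.0410,0,0]';python3 -m creep '[0.0854,0,-0.0410,-0.005,0,0.0854,0,-0.0410,-0.005,0,0.0854,0,-0.0410,-0.005,0,0.0854,0,-0.0410,-0.005,0,0.0854,0,-0.0250,-0.005,0]'
```

```text
time_s: 1.35
position: [0.4705, 0.1056, 0.2234]
tool_rot: [-1.564, 0.008, 1.323]
ft_force: [1.1, 0.6, -0.1]
finger_gap: 0.999
time_s: 1.77
position: [0.4686, -0.1026, 0.2227]
tool_rot: [-1.564, 0.007, 1.323]
ft_force: [1.2, 0.2, 0.1]
finger_gap: 1.001
time_s: 2.18
position: [0.4657, -0.2971, 0.1994]
tool_rot: [-1.569, 0.006, 1.322]
ft_force: [0.2, 0.1, 0.0]
finger_gap: 0.997
```

```bash
python3 -m creep '[0.0854,0,0.003,-0.040,0,0.0854,0,0,-0.040,0,0.0854,0,0,-0.040,0,0.0854,0,0,-0.030,0,0.0854,0,0,-0.020,0]'; python3 -m creep '[0.0854,0,0,-0.016,0,0.0854,0,0,-0.01,0,0.0854,0,0,0,0]'
```

```text
time_s: 2.6
position: [0.464, -0.3057, 0.0265]
tool_rot: [-1.578, 0.012, 1.309]
ft_force: [0.8, -0.1, 0.4]
finger_gap: 1.005
time_s: 2.85
position: [0.4596, -0.3039, -0.0066]
tool_rot: [-1.568, 0.012, 1.308]
ft_force: [-0.8, -0.0, 0.5]
finger_gap: 0.997
```

```bash
python3 -m creep '[0.0854,0.005,0.009,0.010,0,0.0854,0,0,0,0]'; python3 -m creep '[0.0854,0,0,0,0,0.0854,0,0,0,0]'
```

```text
time_s: 3.02
position: [0.4641, -0.2951, 0.0036]
tool_rot: [-1.566, 0.012, 1.307]
ft_force: [0.4, 1.3, 1.1]
finger_gap: 0.999
time_s: 3.18
position: [0.4652, -0.2956, 0.0052]
tool_rot: [-1.569, 0.012, 1.308]
ft_force: [-0.2, -0.3, 0.1]
finger_gap: 1.0
```

```bash
python3 -m creep '[0.04,0,0,-0.002,0,0.04,0,0,0,0,0.04,0,0,0,0,0.04,0,0,0,0,0.04,0,0,0,0]' 40; python3 -m creep '[0.04,0,0,0,0,0.04,0,0,0,0,0.04,0,0,0,0]'
python3 - <<'E'
from station import *
from h import *
for n in('scene',):
    d=get_image(n);cv2.imwrite('pics/g1.png',cv2.cvtColor(cv2.resize(d['frame'][200:350,230:430],None,fx=3,fy=3),cv2.COLOR_RGB2BGR))
E
```

```text
time_s: 3.6
position: [0.4658, -0.2968, 0.0045]
tool_rot: [-1.572, 0.012, 1.307]
ft_force: [0.2, 0.1, -0.2]
finger_gap: 0.654
time_s: 3.85
position: [0.4657, -0.2968, 0.0045]
tool_rot: [-1.572, 0.012, 1.307]
ft_force: [-1.3, 0.6, 0.9]
finger_gap: 0.651
```

View pics/g1.png

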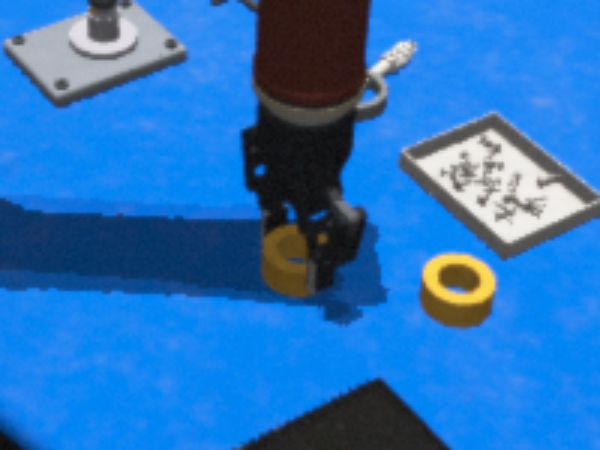

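```bash
python3 -m creep '[0.04,0,0,0.02,0,0.04,0,0,0.03,0,0.04,0,0,0.035,0,0.04,0,0,0.03,0,0.04,0,0,0.015,0]' 60; python3 -m creep '[0.04,0.01,0.035,0,0,0.04,0.012,0.038,0,0,0.04,0.012,0.038,0,0,0.04,0.012,0.038,0,0,0.04,0.012,0.038,0,0]';python3 -m creep '[0.04,0.012,0.035,0,0,0.04,0.012,0.030,0,0,0.04,0.004,0.01,0,0,0.04,0,0,0,0]'
python3 - <<'E'
from station import *
from h import *
o=get_obs();print(o['position'],o['ft_force'])
for n in('scene','top'):
    d=get_image(n);P=cloud(d);np.savez(n+'1.npz',**d)
    C=d['frame'].astype(int);m=(C[...,0]>110)&(C[...,2]<90)&(C[...,0]-C[...,2]>80)&(np.abs(P-o['position']).max(-1)<.07)
    Q=P[m];print(n,m.sum(), Q.mean(0).round(4) if len(Q) else'',np.percentile(Q,[1,50,99],axis=0).round(4) if len(Q) else '', np.argwhere(m).mean(0) )
    v,u=[int(x) for x in (d['fx']*0,0)]
    t=d['R']@o['position']+d['t'];uv=t[:2]/t[2]*d['fx']+[d['cx'],d['cy']];u,v=uv.astype(int);print(uv)
    v=max(v,75);u=max(u,100)
    cv2.imwrite(f'pics/l_{n}.png',cv2.cvtColor(cv2.resize(d['frame'][v-75:v+75,u-100:u+100],None,fx=3,fy=3),cv2.COLOR_RGB2BGR))
E
```

```text
time_s: 4.32
position: [0.4598, -0.2951, 0.1334]
tool_rot: [-1.558, 0.013, 1.306]
ft_force: [1.1, 0.0, -1.8]
finger_gap: 0.651
time_s: 4.73
position: [0.5155, -0.1144, 0.1388]
tool_rot: [-1.567, 0.017, 1.285]
ft_force: [1.0, 0.6, -2.1]
finger_gap: 0.649
time_s: 5.07
position: [0.5449, -0.0248, 0.1374]
tool_rot: [-1.565, 0.014, 1.297]
ft_force: [0.5, 0.4, -2.4]
finger_gap: 0.646
[ 0.54488388 -0.02479832  0.13737118] [ 0.47862132  0.41221173 -2.44975116]
scene 7 [ 0.5272 -0.0107  0.1613] [[ 5.201e-01 -2.650e-02  1.595e-01]
 [ 5.273e-01 -7.800e-03  1.615e-01]
 [ 5.313e-01 -1.000e-04  1.636e-01]] [183.85714286 263.71428571]
[272.09450515 190.75738292]
top 0   [nan nan]
[279.14681933 212.12456407]<stdin>:7: RuntimeWarning: Mean of empty slice.
  ret = um.true_divide(
```

View pics/l_scene.png

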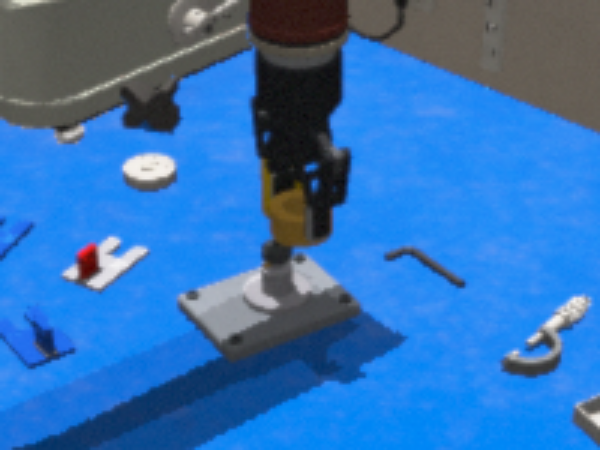

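The ring is held level, at about scene pixels (259–283, 169–197), but my colour threshold missed its shaded side. I'll use hue and fit its circle.

```bash
cat >> h.py <<'E'
from scipy.optimize import least_squares
def ringfit(d,pos):
    P=cloud(d);H=cv2.cvtColor(d['frame'],cv2.COLOR_RGB2HSV)
    m=(H[...,0]>14)&(H[...,0]<34)&(H[...,1]>110)&(H[...,2]>30)&(np.hypot(P[...,0]-pos[0],P[...,1]-pos[1])<.06)&(np.abs(P[...,2]-pos[2])<.05)
    Q=P[m]
    if len(Q)<20: return len(Q),None
    zlo,zhi=np.percentile(Q[:,2],[3,97]);S=Q[(Q[:,2]<zhi-.006)]
    cam=-d['R'].T@d['t'];
    r=least_squares(lambda c:np.hypot(S[:,0]-c[0],S[:,1]-c[1])-.029,pos[:2],loss='soft_l1',f_scale=.002)
    return len(S),r.x,np.sqrt(2*r.cost/len(S)),(zlo,zhi)
E
python3 - <<'E'
from h import *
print(ringfit(dict(np.load('scene1.npz')),np.array([.5449,-.0248,.1374])))
D=dict(np.load('scene0.npz'));print(ringfit(D,np.array([.465,-.294,.01])))
# side-view silhouette arbor head in scene for comparison: fit r=15
S=cloud(D);Q=pts(S,D,(250,280,185,225),.064,.071);
r=least_squares(lambda c:np.hypot(Q[:,0]-c[0],Q[:,1]-c[1])-.015,[.573,.039],loss='soft_l1',f_scale=.002);print(len(Q),r.x)
E
```

```text
(110, array([ 0.54762781, -0.0344459 ]), np.float64(0.0028734108631217857), (np.float64(0.13852482088525916), np.float64(0.1642069326300087)))
(207, array([ 0.4648833 , -0.29574731]), np.float64(0.003903709391289049), (np.float64(0.005664792084519828), np.float64(0.03147985411886299)))
19 [0.57605668 0.03817872]
```

```bash
python3 -m creep '[0.04,0.015,0.032,0,0,0.04,0.015,0.030,0,0,0.04,0,0,0,0]'; python3 -m creep '[0.04,0,0,-0.02,0,0.04,0,0,-0.02,0,0.04,0,0,0,0]'
python3 - <<'E'
from station import *
o=get_obs();print(o['position'],o['tool_rot'])
E
```

```text
time_s: 5.42
position: [0.5732, 0.027, 0.1376]
tool_rot: [-1.565, 0.016, 1.281]
ft_force: [0.1, 1.5, -2.6]
finger_gap: 0.646
time_s: 5.67
position: [0.5736, 0.0211, 0.0974]
tool_rot: [-1.568, 0.018, 1.276]
ft_force: [-1.4, -0.2, -2.9]
finger_gap: 0.648
[0.57363156 0.02112009 0.09744734] [-1.56789686  0.01785994  1.27603938]
```

```bash
python3 -m creep '[0.04,0.001,0.018,0,0,0.04,0,0,0,0]'; python3 -m creep '[0.04,0,0,0,0,0.04,0,0,0,0]'
python3 - <<'E'
from station import *
from h import *
o=get_obs();print(o['position'],o['tool_rot'])
d=get_image('scene');np.savez('scene2.npz',**d)
t=d['R']@o['position']+d['t'];u,v=(t[:2]/t[2]*d['fx']+[d['cx'],d['cy']]);print(u,v)
cv2.imwrite('pics/a2.png',cv2.cvtColor(cv2.resize(d['frame'][150:240,205:325],None,fx=6,fy=6,interpolation=cv2.INTER_CUBIC),cv2.COLOR_RGB2BGR))
for X in([.574,.039,.078],[.574,.039,.024]):
  t=d['R']@np.array(X)+d['t'];print((t[:2]/t[2]*d['fx']+[d['cx'],d['cy']]-[205,150])*6)
E
```

```text
time_s: 5.83
position: [0.5735, 0.034, 0.0976]
tool_rot: [-1.567, 0.021, 1.269]
ft_force: [0.0, 1.9, -2.9]
finger_gap: 0.649
time_s: 6.0
position: [0.5734, 0.0305, 0.0989]
tool_rot: [-1.567, 0.021, 1.265]
ft_force: [-0.0, -0.9, -3.4]
finger_gap: 0.649
[0.57336588 0.03051178 0.09894965] [-1.56725876  0.0214933   1.26530662]
265.36640225815796 190.96853218083942
[351.28732256 275.22041388]
[352.8775521 366.7576218]
```

View pics/a2.png

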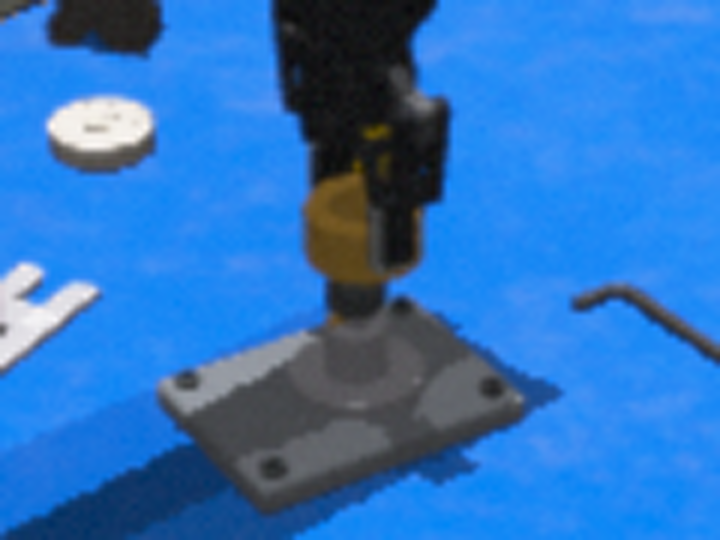

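```bash
python3 -m creep '[0.04,0.0005,0.010,0,0.5,0.04,0.0005,0.001,0,0.5,0.04,0,0,0,0]'; python3 -m creep '[0.04,0,0,0,0,0.04,0,0,0,0]'
python3 - <<'E'
from station import *
o=get_obs();print(o['position'],o['tool_rot'],o['qvel'].round(3))
E
```

```text
time_s: 6.3
position: [0.575, 0.0399, 0.1005]
tool_rot: [-1.569, 0.021, 1.281]
ft_force: [0.9, -0.6, -2.4]
finger_gap: 0.645
time_s: 6.47
position: [0.5751, 0.0404, 0.1008]
tool_rot: [-1.569, 0.021, 1.282]
ft_force: [0.5, -0.1, -2.4]
finger_gap: 0.649
[0.57512983 0.04035587 0.10075652] [-1.56937973  0.02051329  1.28198778] [-0.003 -0.001 -0.002 -0.003 -0.002  0.001 -0.001]
```

```bash
python3 -m creep '[0.04,-0.0005,-0.001,-0.008,0,0.04,0,0,-0.008,0,0.04,0,0,0,0]'; python3 -m creep '[0.04,0,0,0,0]'
python3 - <<'E'
from station import *
from h import *
d=get_image('scene')
I=cv2.resize(d['frame'][150:240,205:325],None,fx=6,fy=6,interpolation=cv2.INTER_CUBIC);cv2.imwrite('pics/a3.png',cv2.cvtColor(I,cv2.COLOR_RGB2BGR))
E
```

```text
time_s: 6.72
position: [0.5747, 0.0393, 0.0834]
tool_rot: [-1.57, 0.02, 1.282]
ft_force: [-0.1, 0.1, -2.9]
finger_gap: 0.647
time_s: 6.8
position: [0.5743, 0.0391, 0.0827]
tool_rot: [-1.569, 0.021, 1.282]
ft_force: [0.5, -0.2, -2.6]
finger_gap: 0.65
```

View pics/a3.png

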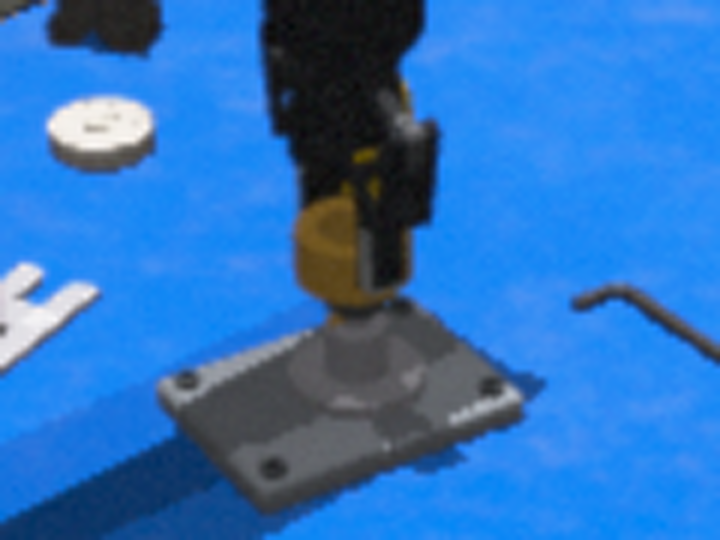

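The ring (zoom columns 294–411) is centred over the arbor (about 355) to within roughly 1 mm. I'll go down gently.

```bash
python3 -m creep '[0.04,0,0,-0.004,0,0.04,0,0,-0.004,0,0.04,0,0,0,0]'; python3 -m creep '[0.04,0,0,-0.004,0,0.04,0,0,-0.004,0,0.04,0,0,0,0]'
```

```text
time_s: 7.1
position: [0.5742, 0.039, 0.0739]
tool_rot: [-1.569, 0.021, 1.282]
ft_force: [0.1, -0.6, -2.5]
finger_gap: 0.648
time_s: 7.35
position: [0.5742, 0.0391, 0.065]
tool_rot: [-1.569, 0.021, 1.282]
ft_force: [-0.5, -0.5, -1.3]
finger_gap: 0.649
```

```bash
python3 -m creep '[0.04,0,0,-0.006,0,0.04,0,0,-0.006,0,0.04,0,0,0,0]'; python3 -m creep '[0.04,0,0,-0.005,0,0.04,0,0,-0.005,0,0.04,0,0,0,0]'; python3 -m creep '[0.04,0,0,-0.004,0,0.04,0,0,-0.004,0,0.04,0,0,0,0]'
```

```text
time_s: 7.6
position: [0.5743, 0.0387, 0.052]
tool_rot: [-1.569, 0.021, 1.282]
ft_force: [-0.6, -0.4, -2.7]
finger_gap: 0.645
time_s: 7.85
position: [0.5741, 0.0386, 0.0406]
tool_rot: [-1.569, 0.022, 1.282]
ft_force: [0.2, -0.1, -2.0]
finger_gap: 0.65
time_s: 8.1
position: [0.5741, 0.0386, 0.0316]
tool_rot: [-1.569, 0.022, 1.282]
ft_force: [0.2, -0.3, -2.6]
finger_gap: 0.649
```

Passed over the pilot cleanly. I'll lower onto the seat and release.

```bash
python3 -m creep '[0.04,0,0,-0.002,0,0.04,0,0,-0.002,0,0.04,0,0,-0.001,0]'; python3 -m creep '[0.0854,0,0,0,0,0.0854,0,0,0,0,0.0854,0,0,0,0,0.0854,0,0,0,0,0.0854,0,0,0,0]'
```

```text
time_s: 8.35
position: [0.5743, 0.0385, 0.0288]
tool_rot: [-1.567, 0.02, 1.281]
ft_force: [-8.8, 0.5, 14.4]
finger_gap: 0.645
time_s: 8.77
position: [0.576, 0.0391, 0.0302]
tool_rot: [-1.57, 0.018, 1.282]
ft_force: [-0.1, 0.1, 0.5]
finger_gap: 1.001
```

```bash
python3 -m creep '[0.0854,0,0,0.02,0,0.0854,0,0,0.035,0,0.0854,0,0,0.035,0,0.0854,0,0,0.02,0,0.0854,0,0,0,0]'; python3 -m creep '[0.0854,-0.016,0.029,0,5,0.0854,-0.018,0.031,0,6,0.0854,-0.018,0.031,0,6,0.0854,-0.018,0.031,0,6,0.0854,-0.018,0.031,0,5]'; python3 -m creep '[0.0854,-0.012,0.016,0,2,0.0854,0,0,0,0,0.0854,0,0,0,0]'
python3 - <<'E'
from station import *
from h import *
o=get_obs();print(o['position'],o['tool_rot'],o['ft_force'])
d=get_image('scene');np.savez('scene3.npz',**d);P=cloud(d)
red=lambda C:(C[:,0]>C[:,1]+60)&(C[:,0]>C[:,2]+60)
Q=pts(P,d,(190,225,185,220),.025,.05,red);print('tab',len(Q),Q.mean(0) if len(Q) else '')
H=cv2.cvtColor(d['frame'],cv2.COLOR_RGB2HSV);m=(H[...,0]>14)&(H[...,0]<34)&(H[...,1]>110)&(np.hypot(P[...,0]-.574,P[...,1]-.039)<.05)
Q=P[m];print('ring',len(Q),np.percentile(Q[:,2],[2,50,97]),ringfit(d,np.array([.574,.039,.035])))
T=get_image('top');P=cloud(T);Q=pts(P,T,(222,290,175,250),.045,.058);print('topring',len(Q),rect(Q) if len(Q)>5 else '')
E
```

```text
time_s: 9.18
position: [0.5736, 0.0384, 0.1423]
tool_rot: [-1.567, 0.022, 1.281]
ft_force: [0.4, 0.5, 0.8]
finger_gap: 0.998
time_s: 9.6
position: [0.4864, 0.187, 0.1432]
tool_rot: [-1.574, 0.024, 1.773]
ft_force: [1.5, -0.6, -0.3]
finger_gap: 1.003
time_s: 9.85
position: [0.4683, 0.2121, 0.1414]
tool_rot: [-1.572, 0.021, 1.828]
ft_force: [-0.0, -0.6, -0.2]
finger_gap: 1.0
[0.46825987 0.21208014 0.14144863] [-1.57208029  0.02082774  1.82799798] [-0.01777576 -0.60577252 -0.16582198]
tab 24 [0.47526234 0.20994762 0.03187408]
ring 201 [0.02902681 0.04943514 0.05821513] (135, array([0.57538421, 0.04127856]), np.float64(0.0027187935730582416), (np.float64(0.029681079681740177), np.float64(0.05821513480559988)))
topring 258 ((573.4990234375, 39.63280487060547), (55.9624137878418, 55.87144470214844), 41.185672760009766)
```

```bash
python3 -m creep '[0.05,0.007,0.001,-0.02,-0.5,0.05,0,0,-0.03,0,0.05,0,0,-0.03,0,0.05,0,0,-0.02,0,0.05,0,0,0,0]'; python3 -m creep '[0.05,0,0,0,0,0.05,0,0,0,0]'
```

```text
time_s: 10.37
position: [0.4824, 0.2052, 0.0395]
tool_rot: [-1.579, 0.022, 1.801]
ft_force: [-0.1, -0.4, 0.7]
finger_gap: 0.583
time_s: 10.53
position: [0.4835, 0.2021, 0.0395]
tool_rot: [-1.577, 0.025, 1.796]
ft_force: [-0.7, 0.3, 1.0]
finger_gap: 0.586
```

```bash
python3 -m creep '[0.05,-0.007,0.009,0,1,0.05,0,0,0,0,0.05,0,0,0,0]'; python3 -m creep '[0.05,0,0,0,0]'
```

```text
time_s: 10.78
position: [0.4784, 0.2119, 0.0429]
tool_rot: [-1.582, 0.023, 1.812]
ft_force: [0.0, 0.2, 1.6]
finger_gap: 0.584
time_s: 10.87
position: [0.4786, 0.2128, 0.0438]
tool_rot: [-1.583, 0.022, 1.813]
ft_force: [-0.1, -1.3, 0.6]
finger_gap: 0.585
```

```bash
python3 -m creep '[0.05,-0.002,0,-0.010,0,0.05,0,0,-0.010,0,0.05,0,0,-0.007,0,0.05,0,0,0,0]'; python3 -m creep '[0.05,0,0,0,0,0.05,0,0,0,0]'
```

```text
time_s: 11.2
position: [0.4769, 0.214, 0.0157]
tool_rot: [-1.586, 0.02, 1.814]
ft_force: [-1.0, -0.2, 0.1]
finger_gap: 0.586
time_s: 11.37
position: [0.4763, 0.2133, 0.0143]
tool_rot: [-1.584, 0.021, 1.814]
ft_force: [0.0, 0.3, -0.6]
finger_gap: 0.588
```

```bash
python3 -m creep '[0.05,0,0,-0.003,0,0.05,0,0,0,0]'; python3 -m creep '[0.0,0,0,0,0,0.0,0,0,0,0,0.0,0,0,0,0,0.0,0,0,0,0,0.0,0,0,0,0]' 60; python3 -m creep '[0.0,0,0,0,0,0.0,0,0,0,0]' 90
```

```text
time_s: 11.53
position: [0.4765, 0.2131, 0.0111]
tool_rot: [-1.584, 0.021, 1.814]
ft_force: [-1.1, -0.3, 0.8]
finger_gap: 0.588
time_s: 11.95
position: [0.4769, 0.2132, 0.0117]
tool_rot: [-1.585, 0.021, 1.813]
ft_force: [-0.2, 0.5, -1.8]
finger_gap: 0.108
time_s: 12.12
position: [0.4769, 0.2132, 0.0117]
tool_rot: [-1.585, 0.021, 1.813]
ft_force: [0.1, 0.2, 0.2]
finger_gap: 0.1
```

```bash
python3 -m creep '[0,0,0,0.01,0,0,0,0,0.02,0,0,0,0,0.02,0,0,0,0,0.015,0,0,0,0,0,0]'; python3 -m creep '[0,-0.001,-0.025,0,-5,0,-0.001,-0.032,0,-6,0,-0.001,-0.032,0,-6,0,-0.001,-0.030,0,-5,0,-0.001,-0.020,0,-4]'; python3 -m creep '[0,0,0,0,0,0,0,0,0,0]'
```

```text
time_s: 12.53
position: [0.475, 0.2115, 0.0796]
tool_rot: [-1.58, 0.024, 1.813]
ft_force: [0.7, -0.3, -3.1]
finger_gap: 0.098
time_s: 12.95
position: [0.4687, 0.0743, 0.0799]
tool_rot: [-1.583, 0.02, 1.352]
ft_force: [0.7, 0.1, -2.6]
finger_gap: 0.097
time_s: 13.12
position: [0.4677, 0.0691, 0.0792]
tool_rot: [-1.582, 0.021, 1.341]
ft_force: [-0.9, 0.5, -2.4]
finger_gap: 0.095
```

```bash
python3 -m creep '[0,0.001,-0.004,-0.007,-0.5,0,0,0,-0.006,0,0,0,0,0,0,0,0,0,0,0]'
python3 - <<'E'
from station import *
from h import *
o=get_obs();print(o['position'],o['tool_rot'])
for n in('scene','top'):
    d=get_image(n);P=cloud(d);f=np.array([.9716,-.2368]);l=np.array([.2368,.9716])
    C=d['frame'].astype(int);Q=P-np.array([.574,.039,0]);X=Q[...,:2]@f;Y=Q[...,:2]@l
    m=(X>-.16)&(X<-.035)&(abs(Y)<.04)&(Q[...,2]>.045)&(Q[...,2]<.070)
    k=m&(C.max(-1)-C.min(-1)<40)&(C.min(-1)>100)
    print(n,m.sum(),k.sum())
    if k.sum()>20:
        A=np.stack([X[k],Y[k],Q[...,2][k]],1);print(A.min(0),A.max(0),np.median(A,0),cv2.minAreaRect((A[:,:2]*1000).astype(np.float32)))
        G=np.c_[A[:,:2],np.ones(len(A))];print('plane',np.linalg.lstsq(G,A[:,2],rcond=None)[0])
    if n=='scene': cv2.imwrite('pics/k4.png',cv2.cvtColor(cv2.resize(d['frame'][150:240,195:315],None,fx=6,fy=6,interpolation=cv2.INTER_CUBIC),cv2.COLOR_RGB2BGR))
E
```

```text
time_s: 13.45
position: [0.4683, 0.0669, 0.0639]
tool_rot: [-1.581, 0.021, 1.337]
ft_force: [-0.0, 0.2, -2.3]
finger_gap: 0.1
[0.46827258 0.06691324 0.0638937 ] [-1.58136563  0.02111595  1.33721758]
scene 268 54
[-0.09249329 -0.02421591  0.05392785] [-0.04109584  0.02937672  0.06291339] [-0.06099678 -0.01398952  0.05915307] ((-55.4913215637207, -7.4931488037109375), (69.85232543945312, 34.778648376464844), 44.440879821777344)
plane [-0.01642479 -0.06113886  0.05719003]
top 100 65
[-0.08741755 -0.02034447  0.05484181] [-0.04301869 -0.00573223  0.06402681] [-0.06116313 -0.01537173  0.05854461] ((-65.29784393310547, -13.048755645751953), (44.40421676635742, 14.309391975402832), 0.677260160446167)
plane [ 0.0290733  -0.0402185   0.05987139]
```

View pics/k4.png

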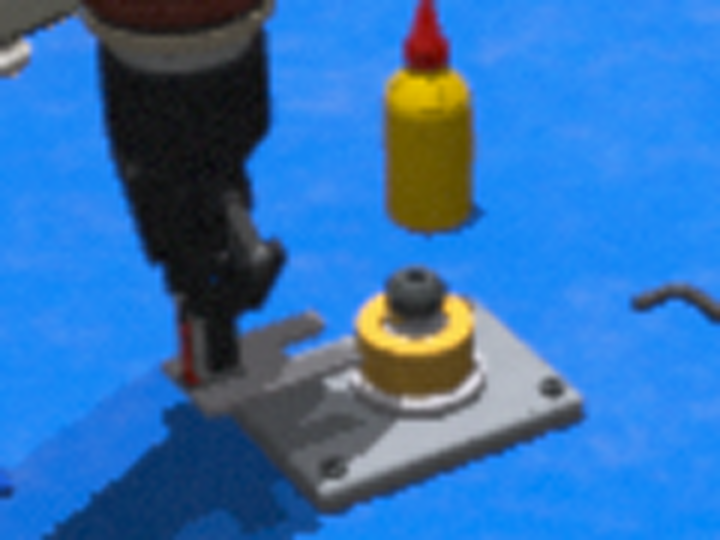

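```bash
python3 -m creep '[0,-0.0006,-0.0026,0.002,-0.3,0,0,0,0,0,0,0,0,0,0]'; python3 -m creep '[0,0.0097,-0.0024,0,0,0,0.0097,-0.0024,0,0,0,0,0,0,0]'
```

```text
time_s: 13.8
position: [0.4679, 0.0651, 0.0665]
tool_rot: [-1.582, 0.021, 1.334]
ft_force: [-0.1, 0.7, -2.0]
finger_gap: 0.097
time_s: 14.05
position: [0.4882, 0.0608, 0.0671]
tool_rot: [-1.582, 0.019, 1.335]
ft_force: [-0.2, 0.7, -2.0]
finger_gap: 0.094
```

```bash
cat >> h.py <<'E'
def fx():
    from station import get_obs
    o=get_obs();p=o['position']-np.array([.574,.039,0]);f=np.array([.9716,-.2368]);l=np.array([.2368,.9716])
    print('X %.4f (home -.047) Y %.4f under %.4f yaw %.2f'%(p[:2]@f,p[:2]@l,p[2]-.0117,np.degrees(o['tool_rot'][2])-90),'F along %.1f lat %.1f z %.1f'%(o['ft_force'][:2]@f,o['ft_force'][:2]@l,o['ft_force'][2]),'t',o['time_s'])
E
python3 -c "from h import *;fx()"
```

```text
X -0.0885 (home -.047) Y 0.0009 under 0.0554 yaw -13.52 F along -0.4 lat 0.7 z -2.0 t 14.05
```

```bash
python3 -m creep '[0,-0.0002,-0.001,-0.0015,0,0,0,0,0,0]'; python3 -c "from h import *;fx()";python3 -m creep '[0,0.0078,-0.0019,0,0,0,0.0078,-0.0019,0,0,0,0,0,0,0]';python3 -c "from h import *;fx()"
```

```text
time_s: 14.22
position: [0.4883, 0.0594, 0.0655]
tool_rot: [-1.582, 0.02, 1.334]
ft_force: [0.2, -0.9, -2.3]
finger_gap: 0.098
X -0.0881 (home -.047) Y -0.0004 under 0.0538 yaw -13.57 F along 0.4 lat -0.9 z -2.3 t 14.2167
time_s: 14.47
position: [0.5046, 0.0556, 0.0654]
tool_rot: [-1.582, 0.02, 1.335]
ft_force: [0.2, -0.4, -2.5]
finger_gap: 0.098
X -0.0714 (home -.047) Y -0.0003 under 0.0537 yaw -13.52 F along 0.3 lat -0.3 z -2.5 t 14.4667
```

```bash
python3 -m creep '[0,0.0058,-0.0014,0,0,0,0.0058,-0.0014,0,0,0,0,0,0,0]';python3 -c "from h import *;fx()";python3 -m creep '[0,0.0049,-0.0012,0,0,0,0.0049,-0.0012,0,0]';python3 -c "from h import *;fx()"
```

```text
time_s: 14.72
position: [0.5177, 0.0524, 0.0653]
tool_rot: [-1.582, 0.02, 1.335]
ft_force: [-0.1, -0.3, -2.6]
finger_gap: 0.09
X -0.0579 (home -.047) Y -0.0004 under 0.0536 yaw -13.54 F along -0.1 lat -0.4 z -2.6 t 14.7167
time_s: 14.88
position: [0.5267, 0.0501, 0.0648]
tool_rot: [-1.579, 0.02, 1.335]
ft_force: [-7.1, 0.8, 2.9]
finger_gap: 0.099
X -0.0486 (home -.047) Y -0.0005 under 0.0531 yaw -13.52 F along -7.0 lat -0.9 z 2.9 t 14.8833
```

```bash
python3 -m creep '[0,0.0039,-0.001,0,0,0,0.0039,-0.001,0,0]' 120;python3 -c "from h import *;fx()";python3 -m creep '[0,0.0049,-0.0012,0,0,0,0.0058,-0.0014,0,0]';python3 -c "from h import *;fx()"
```

```text
time_s: 15.05
position: [0.5296, 0.0492, 0.0638]
tool_rot: [-1.566, 0.021, 1.336]
ft_force: [-38.1, 5.1, 36.0]
finger_gap: 0.092
X -0.0455 (home -.047) Y -0.0006 under 0.0521 yaw -13.48 F along -38.2 lat -4.1 z 36.0 t 15.05
time_s: 15.22
position: [0.5295, 0.0491, 0.0638]
tool_rot: [-1.539, 0.021, 1.337]
ft_force: [-43.5, 5.3, 45.7]
finger_gap: 0.089
X -0.0456 (home -.047) Y -0.0007 under 0.0521 yaw -13.42 F along -43.6 lat -5.2 z 45.7 t 15.2167
```

```bash
python3 -m creep '[0,0.0024,-0.0006,0.0012,0,0,0.0024,-0.0006,0.0006,0]';python3 -c "from h import *;fx()";python3 -m creep '[0,0.0024,-0.0006,0.0004,0]';python3 -m creep '[0,0.0024,-0.0006,0.0004,0,0,0.0024,-0.0006,0.0002,0]';python3 - <<'E'
from h import *;fx()
from station import *
print(get_obs()['tool_rot'])
d=get_image('scene');P=cloud(d);fx()
cv2.imwrite('pics/k5.png',cv2.cvtColor(cv2.resize(d['frame'][150:240,195:315],None,fx=6,fy=6,interpolation=cv2.INTER_CUBIC),cv2.COLOR_RGB2BGR))
E
```

```text
time_s: 15.38
position: [0.5298, 0.0489, 0.0661]
tool_rot: [-1.527, 0.021, 1.336]
ft_force: [-11.7, 1.6, 5.0]
finger_gap: 0.087
X -0.0453 (home -.047) Y -0.0008 under 0.0544 yaw -13.43 F along -11.8 lat -1.3 z 5.0 t 15.3833
time_s: 15.47
position: [0.5298, 0.0489, 0.0663]
tool_rot: [-1.521, 0.02, 1.337]
ft_force: [-14.2, 2.6, 7.4]
finger_gap: 0.094
time_s: 15.63
position: [0.5298, 0.0489, 0.0666]
tool_rot: [-1.508, 0.02, 1.337]
ft_force: [-17.1, 2.9, 13.3]
finger_gap: 0.095
X -0.0453 (home -.047) Y -0.0008 under 0.0549 yaw -13.40 F along -17.4 lat -1.2 z 13.3 t 15.6333
[-1.50849963  0.02013111  1.33690389]
X -0.0452 (home -.047) Y -0.0008 under 0.0550 yaw -13.40 F along -17.9 lat -1.9 z 14.2 t 15.6833
```

View pics/k5.png

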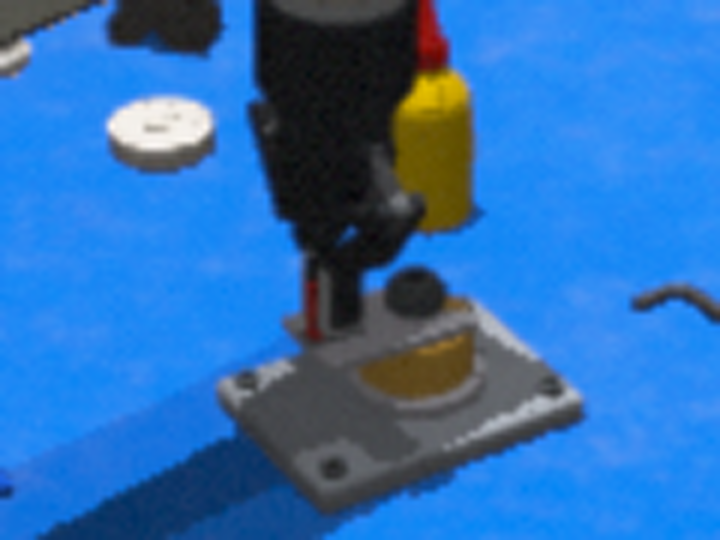

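```bash
python3 - <<'E'
from station import *
from h import *
fx()
f=np.array([.9716,-.2368]);l=np.array([.2368,.9716])
for n in('scene','top'):
    d=get_image(n);P=cloud(d);Q=P-np.array([.574,.039,0]);X=Q[...,:2]@f;Y=Q[...,:2]@l;Z=Q[...,2];C=d['frame'].astype(int)
    m=(X>-.07)&(X<.035)&(Y>-.030)&(Y<-.010)&(Z>.05)&(Z<.067)&(C.max(-1)-C.min(-1)<40)
    A=np.stack([X[m],Y[m],Z[m]],1);print(n,len(A))
    if len(A)>8:
        print(np.percentile(A,[1,50,99],axis=0).round(4),'plane',np.linalg.lstsq(np.c_[A[:,:2],np.ones(len(A))],A[:,2],rcond=None)[0].round(3))
    print('ring',ringfit(d,np.array([.574,.039,.035])))
fx();o=get_obs();print(o['tool_rot'],abs(o['qvel']).max())
E
```

```text
X -0.0452 (home -.047) Y -0.0008 under 0.0550 yaw -13.40 F along -17.9 lat -1.9 z 14.2 t 15.6833
scene 120
[[-0.0613 -0.0277  0.0539]
 [-0.0207 -0.0191  0.06  ]
 [ 0.0207 -0.0105  0.0651]] plane [-0.037  0.126  0.062]
ring (101, array([0.57544744, 0.04111968]), np.float64(0.0018317962747177268), (np.float64(0.02651527969836056), np.float64(0.054648454731355905)))
top 60
[[-0.0617 -0.0249  0.0528]
 [-0.0055 -0.0198  0.0596]
 [ 0.0217 -0.0108  0.066 ]] plane [-0.058  0.103  0.06 ]
ring (2, None)
X -0.0453 (home -.047) Y -0.0008 under 0.0549 yaw -13.41 F along -16.7 lat -2.1 z 14.2 t 15.7833
[-1.50856739  0.02009969  1.33676291] 0.0026936968548948205
```

Both views put the keeper from X = -61.5 to about +21.5 mm along the fixture's x, against -62 to +22 mm when home. The push holds steady at about 17 N, so I'm handing in.

```bash
python3 -c "
from station import *
print(sign_off())"
```

```text
the job is handed in; nothing more can be done
None
```

I seated the leftmost brass ring over the arbor, pushed the keeper in under the head from the pin side, and handed in at 15.8 s still gripping and pressing it. `sign_off()` reports no verdict, so whether it passed is not known.

**Ring:** after release, the top view put its centre within about 1 mm of the arbor axis and seated. The scene-view fit was about 2.5 mm off, but that fit is rough.

**Keeper:** both views put its two ends within about 1 mm of the home position, and its yaw follows the fixture to about 0.3°. The wrist felt a steady 17 N push-back, against 8 N from the pin alone, so the slot end should be bearing on the neck. I could not see the pin itself.

**Tilt:** under the push, the tool leaned about 0.06 rad. The keeper sits roughly 0.04–0.06 rad nose-down by the depth images, and at most 0.08 by the tool angle, inside the 0.15 limit. The same images also showed a sideways slope of about 0.1 rad, which I did not resolve and take to be noise from the narrow visible strip.

**Bystanders:** the moves stayed clear of the hex key, oil bottle, micrometer and test block. I did not measure their positions again at the end.

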